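# Clamp a lino block in the cutting jig

### The job

Get the brown lino block ready for cutting: carry it by its edges from the green mat into the jig, square and snug in the corner of the two aluminium lays, and turn the red wing clockwise until its cam holds the block firmly against the back lay, without crushing the wood. The drawing on the block smudges, so nothing may touch its face; leave the other tools where they are.

Things in the scene. Friction and masses are not known exactly. Their poses are not given: they have to be found in the camera images.
- block: Mounted lino block to be clamped: light wood 100 x 60 x 20 mm with a brown 3 mm lino sheet with a white sun drawing on top, 23 mm high in all, about 0.18 kg. Lies flat, face up, on the green mat (3 mm thick). Origin: centre of its underside; x along the 100 mm, y along the 60 mm, z up. In the jig its x lies along the jig's x; either end may face the wing. Friction varies a little from run to run.
- block_face: The lino sheet on the block, 94 x 54 x 3 mm, with the smudgy drawing: set in 3 mm from the wood's edges on all sides, so the block can be held by its wood. Origin: centre of its underside, 20 mm above the block's underside; same axes as the block.
- jig: Cutting jig, screwed down: plywood bed 200 (x) x 160 (y) x 12 mm. Origin: centre of its underside; x points from the wing to the back lay, z up. Two aluminium bars (lays), 16 mm wide and 6 mm high above the bed, make a corner. The side lay runs along x with its inner face at jig y = -35 mm, from jig x = -20 to +75 mm. But for lays, wing and cam the bed is clear.
- corner (a point): Inner corner of the two lays (back lay at its nominal place), at the level of the bed's top; axes as the jig's. A block home in the corner has its origin at x = -50 mm (give or take the back lay's 2.5 mm), y = +30 mm, z = 0 in these axes.
- back_nominal (a point): Nominal place of the back lay's inner face (jig x = +75 mm), 3 mm above the bed, in line with the wing's axis. The back lay, 110 mm long along y and faced with a 5 mm black rubber strip that gives about 0.7 mm under 20 N, is set by hand and really stands up to 2.5 mm nearer to the wing or farther from it; the poses do not show this.
- wing: Red butterfly wing with a cam below, turning about a fixed vertical axis at jig x = -46.3, y = -5 mm. Origin: on that axis at the bed's top, z up. Wide open, its axes are parallel to the jig's and the wing lies across the block's end; it turns clockwise seen from above to clamp, and starts 0 to 0.3 rad into that turn. It stays where it is left. Free turning takes 0.06 N m.
- grip (a point): On the wing's axis, 39 mm above the bed, in the wing plate: an upright plate 9 mm thick, 60 mm long along the wing's y, from 27 to 51 mm above the bed at its lobes and up to 45 mm at the axis, where it is pinched across its thickness (wing's x). The block's face lies 23 mm above the bed: when clamped, the wing tips overhang it by up to 9 mm, about 4 mm clear.
- disc (a point): Centre of the cam, a steel disc of radius 20 mm, 2 to 16 mm above the bed, 7 mm off the axis towards the wing's -x. Turned clockwise by a from wide open it reaches 20 - 7 cos(a) mm towards the block and meets a block held back by the lay at a = 1.35 to 2.2 rad. From there each 0.1 rad adds about 10 N of press, each 10 N of press about 0.3 N m of turning moment. 6 to 25 N is right, best 10 to 20, over 40 N crushes.
- spare: Smaller lino block, 70 x 50 x 23 mm, black face, on the mat: leave it. Origin: centre of its underside.
- red_jar: Red ink jar with black lid, 78 mm wide, 86 mm high: leave it. Origin: centre of its underside.
- black_jar: Black ink jar, same size: leave it. Origin: centre of its underside.
- baren: Turned wooden press, 84 mm wide, 58 mm high: leave it. Origin: centre of its underside.
- gouge: Lino gouge lying between mat and jig, 130 mm long, 20 mm thick, dark handle: leave it. Origin: on the table, near its middle.
- brush: Brush lying beside the jig: leave it. Origin: on the table, near its middle.
Things that resemble listed ones, but are neither listed nor needed, are in the scene too. Leave any yellow look-alike of the block alone.

How it is judged:
On the way, in this order (a step that is already met when the one before it is completed fails the run):
1. the block lies flat on the jig's bed between the cam and the back lay, not yet clamped (z of block in the frame of corner between -0.0025 and 0.0025 m and angle between block's own z axis and vertical below 0.03 rad and horizontal distance between block and corner below 0.085 m and angle between the x axis of block and the x axis of jig, either way round below 0.15 rad and contact force between wing and block below 3 N), for 0.1 s.
2. the wing's cam holds the block (contact force between wing and block above 5 N), for 0.2 s.
At the end, for the whole second after the job is handed in: The block lies flat on the jig's bed, square to the jig within 0.03 rad, its long side within about 1.8 mm of the side lay and its end against the back lay (origin at most 3.5 mm short of or 4 mm past its nominal place along x), and the wing's cam presses it with 6 to 25 N, all at rest and let go (x of block in the frame of corner between -0.0535 and -0.046 m and y of block in the frame of corner between 0.028 and 0.0318 m and z of block in the frame of corner between -0.0025 and 0.0025 m and angle between the x axis of block and the x axis of jig, either way round below 0.03 rad and angle between block's own z axis and vertical below 0.03 rad and contact force between wing and block between 6 and 25 N and linear speed of block below 0.01 m/s and angular speed of wing below 0.05 rad/s); the robot touches nothing.
It fails at once if the cam presses the block with more than 40 N (the wood is crushed) (contact force between wing and block above 40 N).
It fails at once if something touches the drawn face of the block (more than 0.5 N) (contact force between anything else and block_face above 0.5 N).
It fails at once if another tool, jar or block is moved by more than 20 mm (distance of any of spare, red_jar, black_jar, baren, gouge, brush from where it was at the start of the episode above 0.02 m).
It also fails if it takes over 72 s, if anything falls off the work surface, if the arm or the gripper's body presses on something with over 40 N, if the wrist force passes 120 N, or if a joint passes its speed limit or range.

### The arm

A 7-joint arm with a two-finger parallel gripper is mounted at the origin on the work surface. World frame = base frame: x ahead of the robot, y to its left, z up, the work surface at z = 0. Lengths are in m, angles in rad, forces in N, time in s.
With the tool pointing down it reaches from about 0.425 to 0.975 m from the base axis. Payload 16.7 kg.
Tool frame: the origin (TCP) lies midway between the tips of the shut fingers; the grasp point (between the pads) lies 19 mm behind it (env.hold_point_z is the distance from the TCP to the grasp point, in m); z points along the fingers, y is the line along which they close (so a half turn about z gives the same grasp; the last joint's range is limited). The gripper opens to 85 mm and grips with 20 to 120 N. Pads are 22 mm wide; open, the fingers measure 114 mm over their backs; the gripper's body (76 mm by 85 mm) begins 54 mm behind the grasp point. The pads swing forward as they close: fully open they stand 13 mm farther back than shut.
Start: joints at [0.959, 0.426, 0.074, 1.606, -0.034, 1.111, -0.067], TCP at [0.301, -0.604, 0.231] pointing down, gripper open.
Joint ranges: [-2.85, 2.85], [-0.5, 2.14], [-1.23, 1.37], [0.21, 2.46], [-1.02, 4.16], [0.16, 2.05], [-2.73, 2.73]. Speed limits (rad/s): [1.89, 1.89, 2.39, 2.39, 3.01, 3.01, 3.01].

### API

Orientations are given as a unit quaternion [w, x, y, z].
In Python, from station import env gives the robot as it stands.
- The arm moves only by the tool send_rows, never from a script. Its argument "increments" is a list of rows, each an object of numbers: "tx", "ty", "tz": the shift along the world's x, y, z in cm; "rx", "ry", "rz": the turn, a rotation vector about the world's x, y, z in degrees. A call has 1 to 5 rows; each row is the pose to reach, as a shift and turn from the pose commanded when the call began; what a row does not reach only later rows make up. A row lasts 1/8 s, in which the tool goes at most 62.5 mm and 10.7 degrees, less where a joint would pass 70% of its speed; a pose out of reach is approached as far as the arm can. A call with a gripper value outside its range is refused whole. "jaw" is the finger opening in cm, from 0 to 8.54, set as the call begins (left out, the last holds). The fingers move at their own pace and stop on an object; "grip_force" is the grip in N (left out, the last holds). Time passes only in rows, so rows that repeat a pose let the fingers close. It gives the time, the measured TCP pose, the force, the opening and the grip force at its end, in the units of the state.
- env.sense(): the state, without advancing time (a new reading comes with each control period).
- env.camera(name): name is "scene" or "side" or "wrist"; returns a dict with "color" (480x640x3 uint8, blue, green, red), "fx", "fy", "cx", "cy" (pixels), "rvec" (rotation vector, rad) and "tvec" (3), from world to camera coordinates, as OpenCV has them; the wrist camera has in their place "hand_eye" (4x4, takes a point from camera to tool coordinates, whose origin is the TCP and whose axes are the flange's). Camera axes: x right, y down, z forward; pixel columns grow to the right and rows downward; lengths in m; the calibration is good to about 2 mm. A picture is of the moment at which its call begins: read the wrist's pose just before it. There is no depth.
- env.hand_in(): hands the job in; it is judged then, once.
The state is a dict: "clock": time; "qpos": joint angles; "dq": joint speeds; "joint_efforts": joint torques, N m; "eef_pos": TCP position; "orientation": TCP orientation; "wrist_force": force on the tool from outside, world axes, zero at the start; "torque": the same for the moment, N m; "gripper_width": finger opening in m; "grasp_force": force on a finger pad.
Only numpy, scipy, OpenCV 4.12 (cv2) and the standard library are available. Lean on these libraries where they do the work, as an engineer would, in place of code of your own. Each camera call takes 0.05 s, during which the arm holds its last target. There are 200 camera calls.

## Working session

There is one attempt and no reset: what is moved stays moved. The work goes in short steps, Python scripts to look and compute and a tool call to move; the robot and the scene stay as the last step left them, time stands still between calls to the robot, and variables do not carry over. Pictures are saved under pics/ and viewed, at most 12 in all, crops included, and the job is handed in when it is done.

Besides the shell and the picture viewer there is one more tool, called by a JSON object that holds its "method" and its "body". send_rows: Moves the arm, as the interface text tells. Its arguments: {"type":"object","properties":{"increments":{"type":"array","items":{"type":"object","properties":{"tx":{"type":"number"},"ty":{"type":"number"},"tz":{"type":"number"},"rx":{"type":"number"},"ry":{"type":"number"},"rz":{"type":"number"}}}},"jaw":{"type":"number"},"grip_force":{"type":"number"}},"required":["increments"]}

```bash
ls; mkdir -p pics; cat > h.py <<'E'
import numpy as np, cv2
from scipy.spatial.transform import Rotation as R
from station import env
def cam(n):
    s=env.sense(); c=env.camera(n)
    K=np.array([[c['fx'],0,c['cx']],[0,c['fy'],c['cy']],[0,0,1]])
    if n=='wrist':
        q=s['orientation']; T=np.eye(4); T[:3,:3]=R.from_quat([q[1],q[2],q[3],q[0]]).as_matrix(); T[:3,3]=s['eef_pos']
        M=T@np.array(c['hand_eye']); Rw,o=M[:3,:3],M[:3,3]
    else:
        Rc=R.from_rotvec(np.ravel(c['rvec'])).as_matrix(); Rw=Rc.T; o=-Rw@np.ravel(c['tvec'])
    return c['color'],K,Rw,o
def ray(px,K,Rw,o,z):
    p=np.atleast_2d(np.array(px,float)); d=(Rw@np.linalg.inv(K)@np.c_[p,np.ones(len(p))].T).T
    return o+d*((z-o[2])/d[:,2])[:,None]
def proj(P,K,Rw,o):
    q=(K@Rw.T@(np.atleast_2d(P)-o).T).T; return q[:,:2]/q[:,2:]
E
python3 - <<'E'
from h import *
for n in ['scene','side']:
    im,K,Rw,o=cam(n); cv2.imwrite(f'pics/{n}0.png',im); print(n,K[0,0],o,Rw[:,2])
im,K,Rw,o=cam('wrist'); print(o,Rw[:,2]); cv2.imwrite('pics/w0.png',im)
s=env.sense(); print(s['eef_pos'],s['orientation'],s['gripper_width'],env.hold_point_z)
E
```

```text
pics
scene 512.5326583860991 [0.95892904 0.52505155 0.95174358] [-0.43671511 -0.49320146 -0.75235114]
side 454.3399452462727 [-0.01499258  0.60937429  0.75310866] [ 0.45753034 -0.62474284 -0.63274195]
[ 0.3755066  -0.5654367   0.37430755] [-0.28957922 -0.14194076 -0.94657102]
[ 0.30119572 -0.60376287  0.23080179] [-4.23677783e-04  9.73348672e-01  2.29329815e-01 -1.34866568e-04] 0.08532791303103425 0.0187
```

View pics/scene0.png

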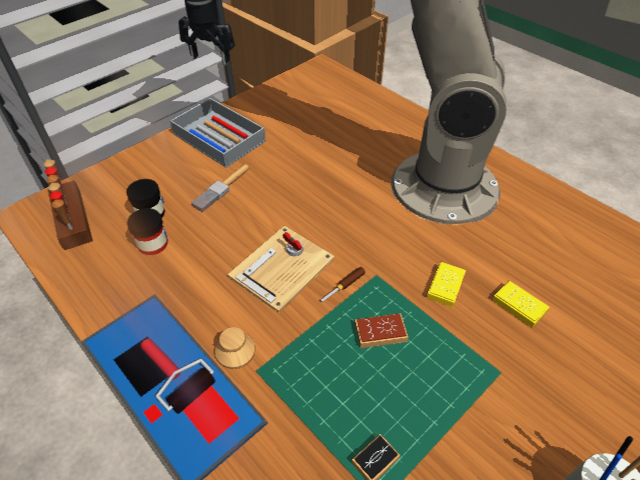

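View pics/side0.png

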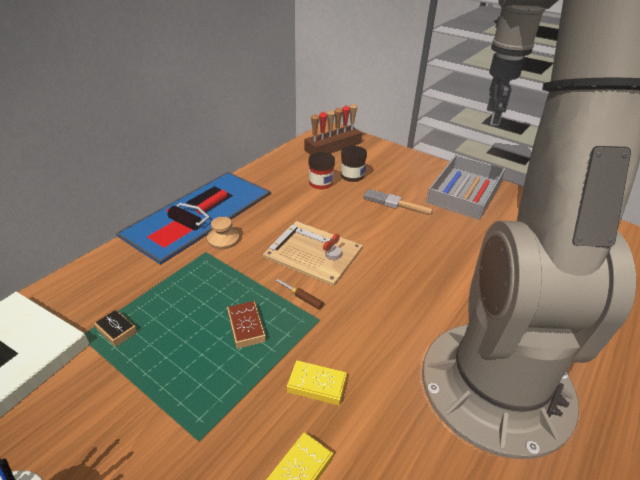

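The scene view shows the brown block with the white sun at (382,330), or (246,325) in the side view. Things that could be taken for it are the yellow look-alikes at (446,283) and (521,303) and the black-faced spare at (376,457). I choose the brown one on the mat. The jig is at (282,268) with the red wing at (292,242).

```bash
cat > m1.py <<'E'
from h import *
def big(m,near):
    cs,_=cv2.findContours(m.astype(np.uint8),cv2.RETR_EXTERNAL,cv2.CHAIN_APPROX_NONE)
    cs=[c for c in cs if cv2.contourArea(c)>60]
    return min(cs,key=lambda c:np.hypot(*(c[:,0].mean(0)-near)))
def rect(c,K,Rw,o,z):
    P=ray(c[:,0],K,Rw,o,z)[:,:2]; (cx,cy),(w,h),a=cv2.minAreaRect((P*1000).astype(np.float32))
    if w<h: w,h,a=h,w,a+90
    return np.array([cx,cy,w,h,(a+90)%180-90])
crops=[]
for n,nb,nj in [('scene',(382,330),(282,268)),('side',(246,325),(313,250))]:
    im,K,Rw,o=cam(n); hsv=cv2.cvtColor(im,cv2.COLOR_BGR2HSV); H,S,V=cv2.split(hsv)
    B,G,Rr=[im[...,i].astype(int) for i in range(3)]
    x,y=nb
    print(n,'px hsv block',hsv[y-8,x-25],hsv[y+14,x],'jig',hsv[nj[1]+10,nj[0]],'table',hsv[nj[1]+60,nj[0]-60])
    m=(Rr>G*1.5)&(S>110)&(V<150)
    m=cv2.morphologyEx(m.astype(np.uint8),cv2.MORPH_CLOSE,np.ones((5,5)))
    c=big(m,nb); print('block',rect(c,K,Rw,o,.026).round(1))
    # jig plywood: pale
    j=((S<135)&(V>120)).astype(np.uint8); j=cv2.morphologyEx(j,cv2.MORPH_CLOSE,np.ones((9,9)))
    cj=big(j,nj); print('jig',rect(cj,K,Rw,o,.012).round(1))
    cv2.drawContours(im,[c,cj],-1,(255,0,255),1)
    for (u,v),r in ((nb,40),(nj,60)): crops.append(cv2.resize(im[v-r:v+r,u-r:u+r],(400,300)))
cv2.imwrite('pics/c1.png',np.vstack([np.hstack(crops[:2]),np.hstack(crops[2:])]))
E
python3 m1.py
```

```text
scene px hsv block [ 13 152 191] [ 16 140 140] jig [ 17 116 216] table [ 14 172 194]
block [470.9 190.9  93.5  55.2 -34.2]
jig [509.  -86.1 204.  165.1   8. ]
side px hsv block [ 79 128 106] [ 15 123 190] jig [ 17 104 224] table [  7 162 135]
block [470.8 192.5  93.9  53.7 -34.3]
jig [506.9 -84.6 208.2 172.8   8. ]
```

View pics/c1.png

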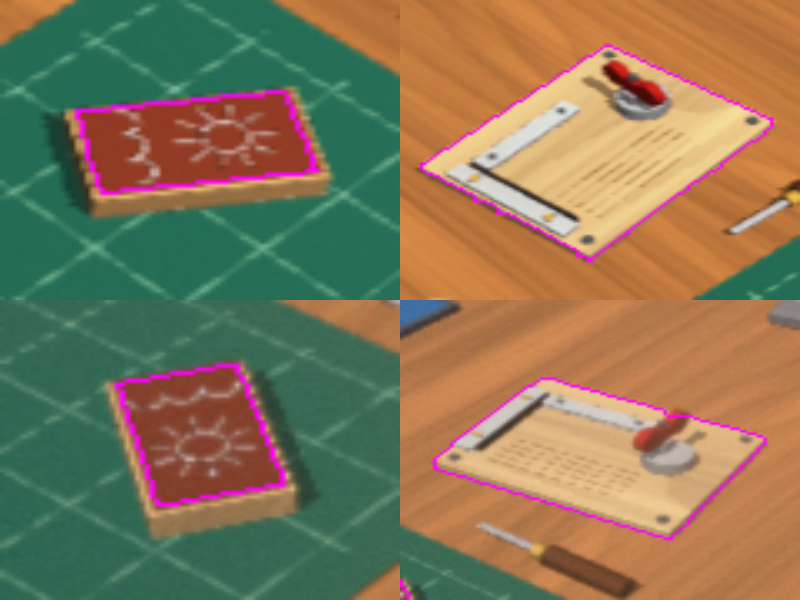

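The crops confirm it: the brown face outline fits at 94 x 54 mm in both views. The jig's wing end faces the robot and the back lay is on the far side, with yaw about 8°. I move over the jig for a closer wrist look.

{"method": "send_rows", "body": {"increments": [{"tx": 3, "ty": 5, "tz": 0.5, "rz": 5}, {"tx": 6, "ty": 10, "tz": 1, "rz": 10}, {"tx": 9, "ty": 15, "tz": 1, "rz": 15}, {"tx": 12, "ty": 20, "tz": 1, "rz": 20}, {"tx": 15, "ty": 25, "tz": 1, "rz": 25}]}}

```text
validation failed for argument at $.in...
```

{"method": "send_rows", "body": {"increments": [{"tx": 1, "ty": 6, "rz": 5}, {"tx": 2, "ty": 12, "rz": 10}, {"tx": 3, "ty": 18, "rz": 15}, {"tx": 4, "ty": 24, "rz": 20}, {"tx": 4, "ty": 30, "rz": 25}]}}

```text
validation failed for argument at $.in...
```

{"method": "send_rows", "body": {"increments": [{"tx": 0}, {"tx": 0}, {"tx": 0}]}}

```text
validation failed for argument at $.in...
```

```bash
python3 - <<'E'
from h import *
im,K,Rw,o=cam('wrist'); cv2.imwrite('pics/w1.png',im); np.savez('w1.npz',im=im,K=K,Rw=Rw,o=o)
s=env.sense(); print(s['clock'],s['eef_pos'],s['qpos'])
g=R.from_euler('z',8,degrees=True).as_matrix()
for p in [(-100,-80),(100,-80),(100,80),(-100,80),(75,-35),(-46.3,-5)]:
    P=np.array([.508,-.0855,.012])+g@np.array([*p,0])/1000; print(p,proj(P,K,Rw,o).round(0))
E
```

```text
0.3 [ 0.30126487 -0.60387854  0.23107836] [ 0.95850631  0.42632394  0.07390032  1.60616745 -0.0341224   1.11080969
 -0.06710862]
(-100, -80) [[-127. -198.]]
(100, -80) [[-142. -636.]]
(100, 80) [[-467. -799.]]
(-100, 80) [[-374. -295.]]
(75, -35) [[-223. -609.]]
(-46.3, -5) [[-250. -345.]]
```

View pics/w1.png

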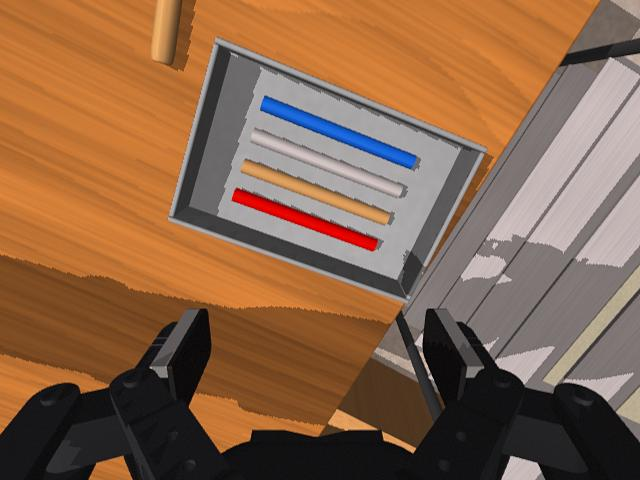

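The move calls were refused, so the picture shows only the tray at (330,170) under the start pose. Next I try with all six fields in each row.

{"method": "send_rows", "body": {"increments": [{"tx": 3, "ty": 5, "tz": 0.5, "rx": 0, "ry": 0, "rz": 5}, {"tx": 6, "ty": 10, "tz": 1, "rx": 0, "ry": 0, "rz": 10}, {"tx": 9, "ty": 15, "tz": 1, "rx": 0, "ry": 0, "rz": 15}, {"tx": 12, "ty": 20, "tz": 1, "rx": 0, "ry": 0, "rz": 20}, {"tx": 15, "ty": 25, "tz": 1, "rx": 0, "ry": 0, "rz": 25}]}}

```text
clock: 0.92
eef_pos: [0.452, -0.3523, 0.2415]
orientation: [0.0, 0.9, 0.436, 0.0]
wrist_force: [1.2, -0.6, 0.5]
gripper_width: 0.0853
grasp_force: 0.0
```

{"method": "send_rows", "body": {"increments": [{"tx": 1, "ty": 6, "tz": 0, "rx": 0, "ry": 0, "rz": 5}, {"tx": 2, "ty": 12, "tz": 0, "rx": 0, "ry": 0, "rz": 10}, {"tx": 3, "ty": 18, "tz": 0, "rx": 0, "ry": 0, "rz": 15}, {"tx": 4, "ty": 24, "tz": 0, "rx": 0, "ry": 0, "rz": 20}, {"tx": 4, "ty": 30, "tz": 0, "rx": 0, "ry": 0, "rz": 25}]}}

```text
clock: 1.55
eef_pos: [0.4916, -0.0519, 0.2415]
orientation: [0.0, 0.784, 0.62, 0.0]
wrist_force: [1.5, 0.6, -0.1]
gripper_width: 0.0855
grasp_force: 0.0
```

{"method": "send_rows", "body": {"increments": [{"tx": 0, "ty": 0, "tz": 0, "rx": 0, "ry": 0, "rz": 0}, {"tx": 0, "ty": 0, "tz": 0, "rx": 0, "ry": 0, "rz": 0}, {"tx": 0, "ty": 0, "tz": 0, "rx": 0, "ry": 0, "rz": 0}]}}

```text
clock: 1.92
eef_pos: [0.4913, -0.0551, 0.2412]
orientation: [0.0, 0.786, 0.618, -0.0]
wrist_force: [0.1, -0.3, -0.4]
gripper_width: 0.0852
grasp_force: 0.0
```

```bash
python3 - <<'E'
from h import *
im,K,Rw,o=cam('wrist'); cv2.imwrite('pics/w1.png',im); np.savez('w1.npz',im=im,K=K,Rw=Rw,o=o)
s=env.sense(); print(s['clock'],s['eef_pos'],s['qpos'],s['torque'])
g=R.from_euler('z',8,degrees=True).as_matrix()
for p in [(-100,-80),(100,-80),(100,80),(-100,80),(75,-35),(-46.3,-5)]:
    P=np.array([.508,-.0855,.012])+g@np.array([*p,0])/1000; print(p,proj(P,K,Rw,o).round(0))
E
```

```text
1.975 [ 0.49127443 -0.05506408  0.24124742] [ 0.33191004  0.14292055 -0.38258029  1.97037654  0.06182528  1.03951001
 -0.31593618] [-0.00558776  0.028116    0.00920524]
(-100, -80) [[282. 314.]]
(100, -80) [[454. 253.]]
(100, 80) [[410. 106.]]
(-100, 80) [[219. 184.]]
(75, -35) [[419. 224.]]
(-46.3, -5) [[300. 239.]]
```

View pics/w1.png

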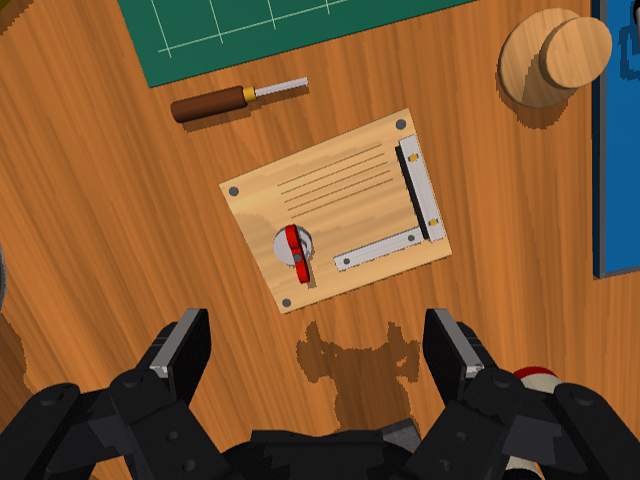

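The wrist view shows the jig with corners at (282,313), (451,252), (408,108) and (219,184), matching the prediction. The wing runs from (291,228) to (303,281), with the cam disc at (293,246). I refine the jig pose and wing angle from this view.

```bash
cat > m2.py <<'E'
from h import *
from m1 import big,rect
d=np.load('w1.npz'); im,K,Rw,o=d['im'],d['K'],d['Rw'],d['o']
H,S,V=cv2.split(cv2.cvtColor(im,cv2.COLOR_BGR2HSV))
for st in (120,135,145):
    j=((S<st)&(V>110)).astype(np.uint8); j[:95]=0; j=cv2.morphologyEx(j,cv2.MORPH_CLOSE,np.ones((9,9)))
    r=rect(big(j,(335,210)),K,Rw,o,.012); print('jig',r.round(1))
red=((S>180)&((H<6)|(H>174))&(V>70)).astype(np.uint8); red[:200]=0; red[330:]=0; red[:,:240]=0;red[:,360:]=0
c=np.argwhere(red)[:,::-1]; print(len(c),c.min(0),c.max(0))
P=ray(c,K,Rw,o,.057)[:,:2]*1000; m=P.mean(0); w,v=np.linalg.eigh(np.cov((P-m).T)); a=np.degrees(np.arctan2(v[1,1],v[0,1]))
print('wing',m.round(1),a%180,np.sqrt(w))
E
sed -i 's/^crops=/if __name__!="__main__": raise SystemExit\ncrops=/' m1.py; python3 - <<'E'
s=open('m1.py').read().split('if __name__')[0]; open('m1.py','w').write(s)
E
python3 m2.py
```

```text
jig [ 468.6 -100.3   39.5   12.3  -89.9]
jig [506.8 -85.6 199.5 159.7   8. ]
jig [506.9 -85.5 199.5 160.5   8. ]
479 [285 225] [308 282]
wing [461.5 -94.6] 90.29311600520313 [ 2.60000055 17.97069932]
```

{"method": "send_rows", "body": {"increments": [{"tx": -0.4, "ty": 5, "tz": 0, "rx": 0, "ry": 0, "rz": 10}, {"tx": -0.8, "ty": 10, "tz": 0, "rx": 0, "ry": 0, "rz": 20}, {"tx": -1.2, "ty": 15, "tz": 0, "rx": 0, "ry": 0, "rz": 30}, {"tx": -1.6, "ty": 20, "tz": -1, "rx": 0, "ry": 0, "rz": 40}, {"tx": -2, "ty": 24.6, "tz": -2, "rx": 0, "ry": 0, "rz": 50}]}}

```text
clock: 2.6
eef_pos: [0.4715, 0.1929, 0.2212]
orientation: [0.0, 0.448, 0.894, 0.0]
wrist_force: [1.2, -0.7, 0.3]
gripper_width: 0.0855
grasp_force: 0.0
```

{"method": "send_rows", "body": {"increments": [{"tx": 0, "ty": 0, "tz": -2, "rx": 0, "ry": 0, "rz": 10}, {"tx": 0, "ty": 0, "tz": -5, "rx": 0, "ry": 0, "rz": 19.4}, {"tx": 0, "ty": 0, "tz": -7, "rx": 0, "ry": 0, "rz": 19.4}, {"tx": 0, "ty": 0, "tz": -7, "rx": 0, "ry": 0, "rz": 19.4}, {"tx": 0, "ty": 0, "tz": -7, "rx": 0, "ry": 0, "rz": 19.4}]}}

```text
clock: 3.22
eef_pos: [0.4719, 0.1919, 0.152]
orientation: [0.0, 0.294, 0.956, 0.0]
wrist_force: [-0.4, 1.0, -1.0]
gripper_width: 0.0855
grasp_force: 0.0
```

```bash
cat > m3.py <<'E'
from h import *
from m1 import big,rect
im,K,Rw,o=cam('wrist'); s=env.sense(); q=s['orientation']
print(s['clock'],s['eef_pos'].round(4) if hasattr(s['eef_pos'],'round') else s['eef_pos'],'tooly az',2*np.degrees(np.arctan2(q[2],q[1]))-90,s['qpos'])
H,S,V=cv2.split(cv2.cvtColor(im,cv2.COLOR_BGR2HSV)); B,G,Rr=[im[...,i].astype(int) for i in range(3)]
m=cv2.morphologyEx(((Rr>G*1.5)&(S>110)&(V<175)).astype(np.uint8),cv2.MORPH_CLOSE,np.ones((9,9)))
c0=proj([.4709,.1917,.026],K,Rw,o)[0]; print('expect px',c0)
c=big(m,c0); print('block',rect(c,K,Rw,o,.026).round(1))
cv2.drawContours(im,[c],-1,(255,0,255),1); cv2.imwrite('pics/w2.png',im)
E
python3 m3.py
```

```text
3.275 [0.472  0.192  0.1522] tooly az 55.86144540745926 [ 0.06624311  0.3195918  -0.67755838  2.01806162  0.25744767  0.88648732
  0.22418624]
expect px [313.87622942 224.34181863]
block [470.  194.   94.6  54.2 -34.2]
```

View pics/w2.png

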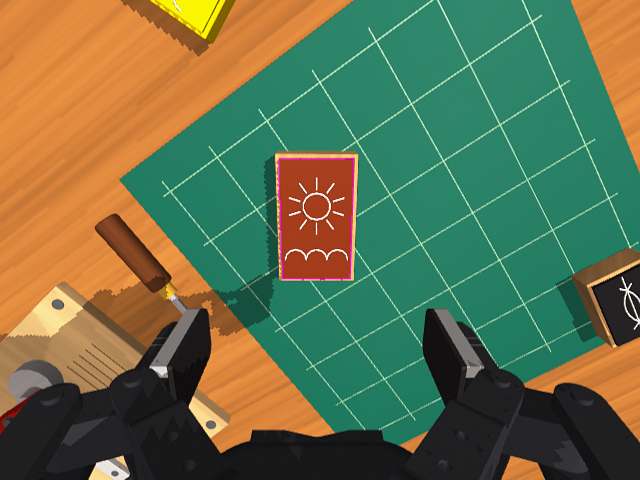

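The wrist view shows the brown block with the sun between the fingers at (316,217), 94.6 x 54.2 mm, square to the tool. The black spare is at (610,300) and the yellow block at (190,10), both well clear. I descend and grip the wood edges.

{"method": "send_rows", "body": {"increments": [{"tx": -0.15, "ty": 0.05, "tz": -5, "rx": 0, "ry": 0, "rz": 0}, {"tx": -0.15, "ty": 0.05, "tz": -10, "rx": 0, "ry": 0, "rz": 0}, {"tx": -0.15, "ty": 0.05, "tz": -13, "rx": 0, "ry": 0, "rz": 0}, {"tx": -0.15, "ty": 0.05, "tz": -14.3, "rx": 0, "ry": 0, "rz": 0}, {"tx": -0.15, "ty": 0.05, "tz": -14.3, "rx": 0, "ry": 0, "rz": 0}]}}

```text
clock: 3.9
eef_pos: [0.4701, 0.1927, 0.0087]
orientation: [0.0, 0.293, 0.956, -0.0]
wrist_force: [-0.5, -0.1, -0.2]
gripper_width: 0.0853
grasp_force: 0.0
```

{"method": "send_rows", "body": {"increments": [{"tx": 0, "ty": 0, "tz": 0, "rx": 0, "ry": 0, "rz": 0}, {"tx": 0, "ty": 0, "tz": 0, "rx": 0, "ry": 0, "rz": 0}, {"tx": 0, "ty": 0, "tz": 0, "rx": 0, "ry": 0, "rz": 0}, {"tx": 0, "ty": 0, "tz": 0, "rx": 0, "ry": 0, "rz": 0}, {"tx": 0, "ty": 0, "tz": 0, "rx": 0, "ry": 0, "rz": 0}], "jaw": 5.6, "grip_force": 40}}

```text
clock: 4.53
eef_pos: [0.4707, 0.1928, 0.0098]
orientation: [0.001, 0.293, 0.956, 0.0]
wrist_force: [-3.1, -1.2, 12.2]
gripper_width: 0.0586
grasp_force: 40.5
```

```bash
python3 - <<'E'
from h import *
s=env.sense(); print(s['clock'],s['eef_pos'],s['gripper_width'],s['grasp_force'],s['wrist_force'])
im,K,Rw,o=cam('side'); a=cv2.resize(im[270:370,180:310],None,fx=4,fy=4)
im,K,Rw,o=cam('wrist'); b=cv2.resize(im,None,fx=.42,fy=.42)
cv2.imwrite('pics/g1.png',np.hstack([a,cv2.copyMakeBorder(b,0,400-b.shape[0],0,0,0)]))
E
```

```text
4.525 [0.47071531 0.19275644 0.00981169] 0.058598130056452064 40.48715651035309 [-3.0753866  -1.22939762 12.18375793]
```

View pics/g1.png

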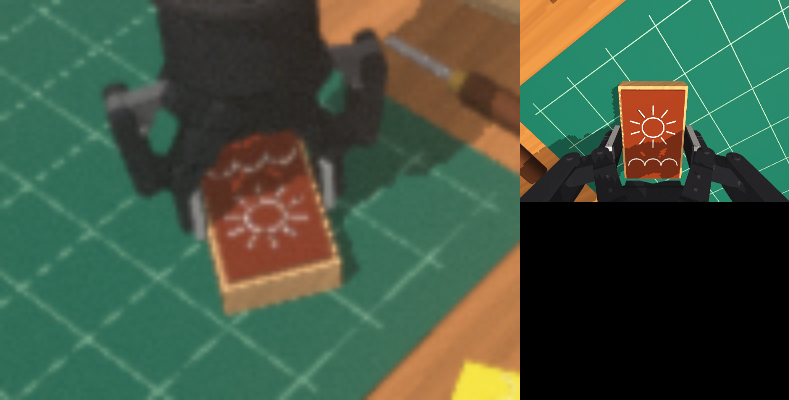

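The grip holds the wood sides at 58.6 mm with 40 N and the face is free (block at (265,215) in the crop). I lift and carry.

{"method": "send_rows", "body": {"increments": [{"tx": 0, "ty": 0, "tz": 2, "rx": 0, "ry": 0, "rz": 0}, {"tx": 0, "ty": 0, "tz": 6, "rx": 0, "ry": 0, "rz": 0}, {"tx": 0, "ty": 0, "tz": 10, "rx": 0, "ry": 0, "rz": 0}, {"tx": 0.6, "ty": -3, "tz": 12, "rx": 0, "ry": 0, "rz": 5}, {"tx": 1.4, "ty": -7, "tz": 12, "rx": 0, "ry": 0, "rz": 10}]}}

```text
clock: 5.25
eef_pos: [0.4849, 0.1229, 0.1316]
orientation: [0.002, 0.206, 0.978, 0.001]
wrist_force: [-0.0, -0.0, -2.3]
gripper_width: 0.0587
grasp_force: 45.5
```

{"method": "send_rows", "body": {"increments": [{"tx": 1, "ty": -5, "tz": 0, "rx": 0, "ry": 0, "rz": 8}, {"tx": 2, "ty": -10, "tz": 0, "rx": 0, "ry": 0, "rz": 16}, {"tx": 3, "ty": -15, "tz": 0, "rx": 0, "ry": 0, "rz": 24}, {"tx": 4, "ty": -19, "tz": 0, "rx": 0, "ry": 0, "rz": 32.2}, {"tx": 4.3, "ty": -20.7, "tz": 0, "rx": 0, "ry": 0, "rz": 32.2}]}}

```text
clock: 5.88
eef_pos: [0.5271, -0.0872, 0.1296]
orientation: [0.0, -0.07, 0.998, -0.0]
wrist_force: [0.5, -0.4, -0.9]
gripper_width: 0.0586
grasp_force: 45.5
```

{"method": "send_rows", "body": {"increments": [{"tx": 0, "ty": 0, "tz": -3, "rx": 0, "ry": 0, "rz": 0}, {"tx": 0, "ty": 0, "tz": -6, "rx": 0, "ry": 0, "rz": 0}, {"tx": 0, "ty": 0, "tz": -8, "rx": 0, "ry": 0, "rz": 0}, {"tx": 0, "ty": 0, "tz": -8, "rx": 0, "ry": 0, "rz": 0}]}}

```text
clock: 6.38
eef_pos: [0.5263, -0.0839, 0.0479]
orientation: [-0.001, -0.071, 0.997, 0.0]
wrist_force: [0.6, 0.1, -1.0]
gripper_width: 0.0585
grasp_force: 45.4
```

```bash
cat > m4.py <<'E'
from h import *
import sys
s=env.sense(); q=s['orientation']
print(s['clock'],s['eef_pos'],'tooly',2*np.degrees(np.arctan2(q[2],q[1]))-90,'q7',s['qpos'][6],s['gripper_width'],s['grasp_force'],s['wrist_force'],s['torque'])
for n in ('scene','side'):
    im,K,Rw,o=cam(n); p=proj([.53,-.087,.03],K,Rw,o)[0].astype(int); cr=im[p[1]-50:p[1]+50,p[0]-65:p[0]+65]
    cr=cv2.resize(cr,(400,308)); out=cr if n=='scene' else np.hstack([out,cr])
cv2.imwrite(sys.argv[1],out)
E
python3 m4.py pics/p1.png
```

```text
6.375 [ 0.52630041 -0.08386952  0.04791136] tooly 98.12597931334707 q7 1.329897169332199 0.058497139177560595 45.43632745742798 [ 0.62175539  0.11522602 -0.98394205] [-0.02092666 -0.05265575 -0.03885025]
```

View pics/p1.png

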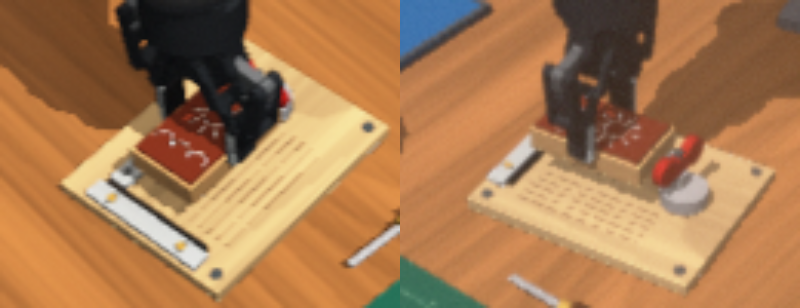

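The block hangs over the bed, in line with the jig, between the wing and the black rubber of the back lay. I lower it.

{"method": "send_rows", "body": {"increments": [{"tx": 0.12, "ty": -0.07, "tz": -1, "rx": 0, "ry": 0, "rz": 0}, {"tx": 0.12, "ty": -0.07, "tz": -2, "rx": 0, "ry": 0, "rz": 0}, {"tx": 0.12, "ty": -0.07, "tz": -2.6, "rx": 0, "ry": 0, "rz": 0}, {"tx": 0.12, "ty": -0.07, "tz": -2.8, "rx": 0, "ry": 0, "rz": 0}, {"tx": 0.12, "ty": -0.07, "tz": -2.8, "rx": 0, "ry": 0, "rz": 0}]}}

```text
clock: 7.1
eef_pos: [0.528, -0.0851, 0.0202]
orientation: [-0.0, -0.071, 0.997, 0.0]
wrist_force: [-0.7, 0.0, -1.5]
gripper_width: 0.0585
grasp_force: 45.5
```

{"method": "send_rows", "body": {"increments": [{"tx": 0, "ty": 0, "tz": -0.1, "rx": 0, "ry": 0, "rz": 0}, {"tx": 0, "ty": 0, "tz": -0.2, "rx": 0, "ry": 0, "rz": 0}, {"tx": 0, "ty": 0, "tz": -0.2, "rx": 0, "ry": 0, "rz": 0}]}}

```text
clock: 7.48
eef_pos: [0.5282, -0.0852, 0.0189]
orientation: [0.0, -0.071, 0.997, -0.0]
wrist_force: [-4.0, -0.2, 10.3]
gripper_width: 0.0584
grasp_force: 46.7
```

{"method": "send_rows", "body": {"increments": [{"tx": 0, "ty": 0, "tz": 0.05, "rx": 0, "ry": 0, "rz": 0}, {"tx": 0.02, "ty": -0.1, "tz": 0.05, "rx": 0, "ry": 0, "rz": 0}, {"tx": 0.03, "ty": -0.2, "tz": 0.05, "rx": 0, "ry": 0, "rz": 0}, {"tx": 0.03, "ty": -0.25, "tz": 0.05, "rx": 0, "ry": 0, "rz": 0}, {"tx": 0.03, "ty": -0.25, "tz": 0.05, "rx": 0, "ry": 0, "rz": 0}]}}

```text
clock: 8.1
eef_pos: [0.5285, -0.0875, 0.0189]
orientation: [0.0, -0.071, 0.997, 0.0]
wrist_force: [0.4, 2.7, 4.3]
gripper_width: 0.0587
grasp_force: 46.0
```

```bash
cat > st.py <<'E'
from h import *
s=env.sense(); q=s['orientation']; e=np.array(s['eef_pos']); d=(e-[.5069,-.0855,.012])*1000; c,n=np.cos(np.radians(8)),np.sin(np.radians(8)); f=s['wrist_force']
print('t',s['clock'],'jig xyz',(c*d[0]+n*d[1]).round(2),(c*d[1]-n*d[0]).round(2),d[2].round(2),'tooly',round((2*np.degrees(np.arctan2(q[2],q[1]))-90),2),'F jig',(c*f[0]+n*f[1]).round(1),(c*f[1]-n*f[0]).round(1),f[2].round(1),'M',np.round(s['torque'],3),'w',s['gripper_width'],'q7',s['qpos'][6])
E
python3 st.py
```

```text
t 8.1 jig xyz 21.13 -5.01 6.88 tooly 98.12 F jig 0.8 2.6 4.3 M [ 0.709 -0.05   0.016] w 0.05871377386904923 q7 1.2974850816531347
```

{"method": "send_rows", "body": {"increments": [{"tx": 0.01, "ty": -0.05, "tz": 0.03, "rx": 0, "ry": 0, "rz": 0}, {"tx": 0.01, "ty": -0.1, "tz": 0.03, "rx": 0, "ry": 0, "rz": 0}, {"tx": 0.01, "ty": -0.1, "tz": 0.03, "rx": 0, "ry": 0, "rz": 0}]}}

```text
clock: 8.48
eef_pos: [0.5282, -0.089, 0.019]
orientation: [-0.0, -0.071, 0.998, -0.0]
wrist_force: [0.1, -1.0, -0.9]
gripper_width: 0.0584
grasp_force: 45.5
```

```bash
python3 st.py
```

```text
t 8.475 jig xyz 20.65 -6.4 6.97 tooly 98.1 F jig -0.0 -1.0 -0.9 M [-0.043  0.003 -0.046] w 0.058409756295818065 q7 1.2998618383699378
```

{"method": "send_rows", "body": {"increments": [{"tx": 0.01, "ty": -0.05, "tz": 0, "rx": 0, "ry": 0, "rz": 0}, {"tx": 0.01, "ty": -0.1, "tz": 0, "rx": 0, "ry": 0, "rz": 0}, {"tx": 0.02, "ty": -0.15, "tz": 0, "rx": 0, "ry": 0, "rz": 0}, {"tx": 0.02, "ty": -0.15, "tz": 0, "rx": 0, "ry": 0, "rz": 0}]}}

```text
clock: 8.98
eef_pos: [0.5284, -0.0895, 0.019]
orientation: [-0.0, -0.071, 0.997, 0.0]
wrist_force: [-1.2, 5.0, -0.7]
gripper_width: 0.0589
grasp_force: 45.6
```

```bash
python3 st.py
```

```text
t 8.975 jig xyz 20.76 -6.99 7.05 tooly 98.14 F jig -0.5 5.1 -0.7 M [ 1.16   0.321 -0.024] w 0.058877797490274164 q7 1.3028547411807159
```

{"method": "send_rows", "body": {"increments": [{"tx": 0.1, "ty": 0.01, "tz": 0, "rx": 0, "ry": 0, "rz": 0}, {"tx": 0.2, "ty": 0.03, "tz": 0, "rx": 0, "ry": 0, "rz": 0}, {"tx": 0.3, "ty": 0.04, "tz": 0, "rx": 0, "ry": 0, "rz": 0}, {"tx": 0.3, "ty": 0.04, "tz": 0, "rx": 0, "ry": 0, "rz": 0}]}}

```text
clock: 9.48
eef_pos: [0.5303, -0.0893, 0.0189]
orientation: [-0.001, -0.071, 0.997, 0.0]
wrist_force: [-9.3, 5.2, 5.8]
gripper_width: 0.0585
grasp_force: 46.3
```

```bash
python3 st.py
```

```text
t 9.475 jig xyz 22.65 -7.04 6.91 tooly 98.13 F jig -8.5 6.4 5.8 M [ 1.189  1.857 -0.03 ] w 0.058534202091455975 q7 1.302629559722683
```

The block is against both lays. I release it and lift clear.

{"method": "send_rows", "body": {"increments": [{"tx": -0.05, "ty": 0.04, "tz": 0, "rx": 0, "ry": 0, "rz": 0}, {"tx": -0.05, "ty": 0.04, "tz": 0, "rx": 0, "ry": 0, "rz": 0}, {"tx": -0.05, "ty": 0.04, "tz": 0, "rx": 0, "ry": 0, "rz": 0}, {"tx": -0.05, "ty": 0.04, "tz": 0, "rx": 0, "ry": 0, "rz": 0}], "jaw": 7.4}}

```text
clock: 9.98
eef_pos: [0.5312, -0.0895, 0.0191]
orientation: [0.0, -0.071, 0.998, -0.0]
wrist_force: [0.9, -0.6, -0.1]
gripper_width: 0.074
grasp_force: 0.0
```

{"method": "send_rows", "body": {"increments": [{"tx": 0, "ty": 0, "tz": 2, "rx": 0, "ry": 0, "rz": 0}, {"tx": 0, "ty": 0, "tz": 6, "rx": 0, "ry": 0, "rz": 0}, {"tx": -1, "ty": 3, "tz": 12, "rx": 0, "ry": 0, "rz": -10}, {"tx": -2, "ty": 6, "tz": 17, "rx": 0, "ry": 0, "rz": -20}, {"tx": -3, "ty": 8, "tz": 20, "rx": 0, "ry": 0, "rz": -30}]}}

```text
clock: 10.6
eef_pos: [0.5013, -0.0074, 0.223]
orientation: [0.002, 0.192, 0.981, 0.0]
wrist_force: [0.4, -1.1, 0.2]
gripper_width: 0.0739
grasp_force: 0.0
```

{"method": "send_rows", "body": {"increments": [{"tx": 0, "ty": 0, "tz": 1, "rx": 0, "ry": 0, "rz": -10}, {"tx": 0, "ty": 0, "tz": 1, "rx": 0, "ry": 0, "rz": -20}, {"tx": 0, "ty": 0, "tz": 1, "rx": 0, "ry": 0, "rz": -30}, {"tx": 0, "ty": 0, "tz": 1, "rx": 0, "ry": 0, "rz": -40}, {"tx": 0, "ty": 0, "tz": 1, "rx": 0, "ry": 0, "rz": -50}]}}

```text
clock: 11.22
eef_pos: [0.501, -0.0089, 0.2304]
orientation: [0.0, 0.589, 0.808, 0.0]
wrist_force: [-1.2, -0.0, 0.3]
gripper_width: 0.074
grasp_force: 0.0
```

```bash
python3 st.py; cat > m5.py <<'E'
from h import *
from m1 import big,rect
import sys
def red(im,K,Rw,o,t):
    H,S,V=cv2.split(cv2.cvtColor(im,cv2.COLOR_BGR2HSV)); p=proj([.461,-.097,.05],K,Rw,o)[0].astype(int); r=np.zeros(H.shape,np.uint8); r[p[1]-50:p[1]+50,p[0]-40:p[0]+40]=1
    m=((S>180)&((H<6)|(H>174))&(V>70)).astype(np.uint8)*r; c=np.argwhere(m)[:,::-1]; P=ray(c,K,Rw,o,.057)[:,:2]*1000; mm=P.mean(0); w,v=np.linalg.eigh(np.cov((P-mm).T))
    print(t,'wing',mm.round(1),np.degrees(np.arctan2(v[1,1],v[0,1]))%180)
for n in ('scene','side','wrist'):
    im,K,Rw,o=cam(n); H,S,V=cv2.split(cv2.cvtColor(im,cv2.COLOR_BGR2HSV)); B,G,Rr=[im[...,i].astype(int) for i in range(3)]
    m=cv2.morphologyEx(((H>=4)&(H<=14)&(Rr>G*1.7)&(S>110)&(V<175)).astype(np.uint8),cv2.MORPH_CLOSE,np.ones((5,5)))
    c0=proj([.531,-.087,.035],K,Rw,o)[0]; c=big(m,c0); r=rect(c,K,Rw,o,.035); d=(r[:2]-[506.9,-85.5]); a=np.radians(8)
    print(n,r.round(1),'jig',np.round([np.cos(a)*d[0]+np.sin(a)*d[1],np.cos(a)*d[1]-np.sin(a)*d[0]],1))
    try: red(im,K,Rw,o,n)
    except Exception as e: print(e)
cv2.imwrite(sys.argv[1],im)
E
python3 m5.py pics/w3.png
```

```text
t 11.225 jig xyz 4.79 76.67 218.43 tooly 17.83 F jig -1.2 0.1 0.3 M [-0.    -0.011 -0.013] w 0.07397849172545923 q7 0.08368927785148089
scene [529.9 -90.7  95.   54.9   8.1] jig [22.  -8.3]
scene wing [465.4 -95.6] 87.68398062255467
side [518.4 -94.9 125.4  71.   24.6] jig [ 10.1 -10.9]
side wing [465.4 -90. ] 90.88605706003975
wrist [529.6 -87.9  94.3  55.3   8. ] jig [22.2 -5.6]
wrist wing [461.7 -93.8] 90.32131162695724
```

View pics/w3.png

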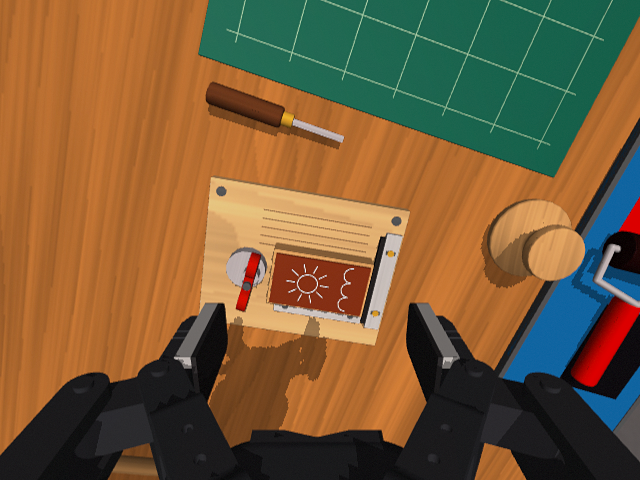

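The wrist view shows the block seated squarely in the corner at (318,283), touching the lays. The wing at (248,282) is still open at a ≈ 0.13 rad. I go to the wing.

{"method": "send_rows", "body": {"increments": [{"tx": -1.3, "ty": -3, "tz": -2, "rx": 0, "ry": 0, "rz": -6}, {"tx": -2.6, "ty": -6, "tz": -5, "rx": 0, "ry": 0, "rz": -12}, {"tx": -3.9, "ty": -9, "tz": -9, "rx": 0, "ry": 0, "rz": -17.5}, {"tx": -3.9, "ty": -9, "tz": -13, "rx": 0, "ry": 0, "rz": -17.5}, {"tx": -3.9, "ty": -9, "tz": -13, "rx": 0, "ry": 0, "rz": -17.5}], "jaw": 3.6, "grip_force": 20}}

```text
clock: 12.0
eef_pos: [0.4606, -0.099, 0.0978]
orientation: [-0.002, 0.702, 0.712, -0.001]
wrist_force: [0.3, 0.7, 0.7]
gripper_width: 0.0362
grasp_force: 0.0
```

```bash
python3 st.py; python3 -c "
from h import *
print(env.sense()['eef_pos'])"
```

```text
t 12.0 jig xyz -47.72 -6.97 85.79 tooly 0.83 F jig 0.3 0.6 0.7 M [-0.013 -0.012  0.021] w 0.03618579800218699 q7 -0.10947045041235533
[ 0.46061055 -0.09904127  0.09779335]
```

{"method": "send_rows", "body": {"increments": [{"tx": 0.1, "ty": 0, "tz": -2, "rx": 0, "ry": 0, "rz": 0}, {"tx": 0.1, "ty": 0, "tz": -4, "rx": 0, "ry": 0, "rz": 0}, {"tx": 0.1, "ty": 0, "tz": -5.7, "rx": 0, "ry": 0, "rz": 0}, {"tx": 0.1, "ty": 0, "tz": -5.7, "rx": 0, "ry": 0, "rz": 0}]}}

```text
clock: 12.5
eef_pos: [0.4631, -0.0991, 0.0422]
orientation: [-0.0, 0.703, 0.711, -0.0]
wrist_force: [0.0, -0.7, 0.3]
gripper_width: 0.0362
grasp_force: 0.0
```

{"method": "send_rows", "body": {"increments": [{"tx": 0, "ty": 0, "tz": 0, "rx": 0, "ry": 0, "rz": 0}, {"tx": 0, "ty": 0, "tz": 0, "rx": 0, "ry": 0, "rz": 0}, {"tx": 0, "ty": 0, "tz": 0, "rx": 0, "ry": 0, "rz": 0}, {"tx": 0, "ty": 0, "tz": 0, "rx": 0, "ry": 0, "rz": 0}, {"tx": 0, "ty": 0, "tz": 0, "rx": 0, "ry": 0, "rz": 0}], "jaw": 0.4, "grip_force": 20}}

```text
clock: 13.12
eef_pos: [0.4623, -0.0994, 0.0429]
orientation: [-0.0, 0.703, 0.711, -0.001]
wrist_force: [-9.7, 1.9, 14.6]
gripper_width: 0.0085
grasp_force: 24.4
```

```bash
python3 st.py
```

```text
t 13.125 jig xyz -46.11 -7.56 30.93 tooly 0.62 F jig -9.4 3.3 14.6 M [ 0.316  2.096 -0.057] w 0.00848754610804008 q7 -0.18868038794804476
```

{"method": "send_rows", "body": {"increments": [{"tx": -0.1, "ty": 0, "tz": 0.15, "rx": 0, "ry": 0, "rz": 0}, {"tx": -0.1, "ty": 0, "tz": 0.15, "rx": 0, "ry": 0, "rz": 0}, {"tx": -0.1, "ty": 0, "tz": 0.15, "rx": 0, "ry": 0, "rz": 0}, {"tx": -0.1, "ty": 0, "tz": 0.15, "rx": 0, "ry": 0, "rz": 0}], "grip_force": 80}}

```text
clock: 13.62
eef_pos: [0.462, -0.0994, 0.0434]
orientation: [-0.0, 0.703, 0.711, 0.0]
wrist_force: [4.9, -0.4, -23.0]
gripper_width: 0.0066
grasp_force: 80.7
```

```bash
python3 st.py
```

```text
t 13.625 jig xyz -46.35 -7.49 31.43 tooly 0.62 F jig 4.8 -1.1 -23.0 M [-0.128 -1.152 -0.04 ] w 0.006638545988514993 q7 -0.18672774346563334
```

{"method": "send_rows", "body": {"increments": [{"tx": 0.03, "ty": 0, "tz": -0.08, "rx": 0, "ry": 0, "rz": -8}, {"tx": 0.03, "ty": 0, "tz": -0.08, "rx": 0, "ry": 0, "rz": -16}, {"tx": 0.03, "ty": 0, "tz": -0.08, "rx": 0, "ry": 0, "rz": -24}, {"tx": 0.03, "ty": 0, "tz": -0.08, "rx": 0, "ry": 0, "rz": -32}, {"tx": 0.03, "ty": 0, "tz": -0.08, "rx": 0, "ry": 0, "rz": -32}]}}

```text
clock: 14.25
eef_pos: [0.4619, -0.0993, 0.0432]
orientation: [-0.0, 0.872, 0.49, -0.0]
wrist_force: [-6.6, -0.0, 4.5]
gripper_width: 0.0066
grasp_force: 84.3
```

```bash
python3 st.py
```

```text
t 14.25 jig xyz -46.48 -7.44 31.21 tooly -31.34 F jig -6.6 0.9 4.5 M [0.078 1.38  0.012] w 0.0065936124875337595 q7 -0.6618443256218864
```

{"method": "send_rows", "body": {"increments": [{"tx": -0.04, "ty": 0, "tz": 0, "rx": 0, "ry": 0, "rz": -8}, {"tx": -0.04, "ty": 0, "tz": 0, "rx": 0, "ry": 0, "rz": -16}, {"tx": -0.04, "ty": 0, "tz": 0, "rx": 0, "ry": 0, "rz": -24}, {"tx": -0.04, "ty": 0, "tz": 0, "rx": 0, "ry": 0, "rz": -32}, {"tx": -0.04, "ty": 0, "tz": 0, "rx": 0, "ry": 0, "rz": -32}]}}

```text
clock: 14.88
eef_pos: [0.4617, -0.0991, 0.0432]
orientation: [-0.0, 0.973, 0.231, -0.0]
wrist_force: [-4.0, 1.5, 4.2]
gripper_width: 0.0067
grasp_force: 84.3
```

```bash
python3 st.py
```

```text
t 14.875 jig xyz -46.68 -7.17 31.22 tooly -63.27 F jig -3.7 2.0 4.2 M [ 0.301  1.201 -0.027] w 0.006704110646444718 q7 -1.1336619738803402
```

{"method": "send_rows", "body": {"increments": [{"tx": 0, "ty": 0, "tz": 0, "rx": 0, "ry": 0, "rz": -3}, {"tx": 0, "ty": 0, "tz": 0, "rx": 0, "ry": 0, "rz": -6}, {"tx": 0, "ty": 0, "tz": 0, "rx": 0, "ry": 0, "rz": -8}, {"tx": 0, "ty": 0, "tz": 0, "rx": 0, "ry": 0, "rz": -8}]}}

```text
clock: 15.38
eef_pos: [0.4616, -0.099, 0.0432]
orientation: [-0.0, 0.987, 0.164, -0.0]
wrist_force: [-4.8, 1.3, 5.3]
gripper_width: 0.0066
grasp_force: 84.4
```

```bash
python3 st.py
```

```text
t 15.375 jig xyz -46.73 -7.11 31.18 tooly -71.17 F jig -4.6 1.9 5.3 M [ 0.47   1.287 -0.041] w 0.006642663203502508 q7 -1.2499031314549593
```

{"method": "send_rows", "body": {"increments": [{"tx": 0, "ty": 0, "tz": 0, "rx": 0, "ry": 0, "rz": -2}, {"tx": 0, "ty": 0, "tz": 0, "rx": 0, "ry": 0, "rz": -4}, {"tx": 0, "ty": 0, "tz": 0, "rx": 0, "ry": 0, "rz": -6}, {"tx": 0, "ty": 0, "tz": 0, "rx": 0, "ry": 0, "rz": -6}]}}

```text
clock: 15.88
eef_pos: [0.4616, -0.099, 0.0432]
orientation: [-0.0, 0.994, 0.112, -0.0]
wrist_force: [-5.3, 2.8, 6.3]
gripper_width: 0.0069
grasp_force: 84.5
```

```bash
python3 st.py
```

```text
t 15.875 jig xyz -46.7 -7.09 31.2 tooly -77.17 F jig -4.8 3.5 6.3 M [ 0.542  1.356 -0.048] w 0.0069304526498404975 q7 -1.3380508169592336
```

{"method": "send_rows", "body": {"increments": [{"tx": 0.02, "ty": 0, "tz": -0.02, "rx": 0, "ry": 0, "rz": -2}, {"tx": 0.02, "ty": 0, "tz": -0.02, "rx": 0, "ry": 0, "rz": -4}, {"tx": 0.02, "ty": 0, "tz": -0.02, "rx": 0, "ry": 0, "rz": -6}, {"tx": 0.02, "ty": 0, "tz": -0.02, "rx": 0, "ry": 0, "rz": -6}]}}

```text
clock: 16.38
eef_pos: [0.4617, -0.099, 0.0432]
orientation: [-0.0, 0.998, 0.06, -0.0]
wrist_force: [-8.9, 3.0, 11.6]
gripper_width: 0.0067
grasp_force: 85.3
```

```bash
python3 st.py
```

```text
t 16.375 jig xyz -46.67 -7.04 31.16 tooly -83.17 F jig -8.4 4.2 11.6 M [ 0.756  1.939 -0.095] w 0.006715932496572466 q7 -1.4261048571301325
```

{"method": "send_rows", "body": {"increments": [{"tx": 0, "ty": 0, "tz": 0, "rx": 0, "ry": 0, "rz": -2}, {"tx": 0, "ty": 0, "tz": 0, "rx": 0, "ry": 0, "rz": -4}, {"tx": 0, "ty": 0, "tz": 0, "rx": 0, "ry": 0, "rz": -5}, {"tx": 0, "ty": 0, "tz": 0, "rx": 0, "ry": 0, "rz": -5}]}}

```text
clock: 16.88
eef_pos: [0.4617, -0.0989, 0.0432]
orientation: [-0.0, 1.0, 0.016, -0.0]
wrist_force: [-9.1, 3.6, 13.6]
gripper_width: 0.0069
grasp_force: 85.3
```

```bash
python3 st.py
```

```text
t 16.875 jig xyz -46.67 -7.0 31.16 tooly -88.15 F jig -8.5 4.8 13.6 M [ 0.792  1.877 -0.022] w 0.006863915689998575 q7 -1.499053592839668
```

{"method": "send_rows", "body": {"increments": [{"tx": -0.05, "ty": 0.02, "tz": 0.05, "rx": 0, "ry": 0, "rz": -2}, {"tx": -0.05, "ty": 0.02, "tz": 0.05, "rx": 0, "ry": 0, "rz": -4}, {"tx": -0.05, "ty": 0.02, "tz": 0.05, "rx": 0, "ry": 0, "rz": -4}]}}

```text
clock: 17.25
eef_pos: [0.4616, -0.0989, 0.0432]
orientation: [-0.0, 1.0, -0.021, -0.0]
wrist_force: [-4.7, 4.3, 2.2]
gripper_width: 0.0067
grasp_force: 84.0
```

```bash
python3 st.py
```

```text
t 17.25 jig xyz -46.72 -6.96 31.25 tooly -92.36 F jig -4.1 4.9 2.2 M [ 0.821  0.982 -0.025] w 0.006652366865788482 q7 -1.560862105436364
```

{"method": "send_rows", "body": {"increments": [{"tx": 0, "ty": 0, "tz": 0, "rx": 0, "ry": 0, "rz": -2}, {"tx": 0, "ty": 0, "tz": 0, "rx": 0, "ry": 0, "rz": -4}, {"tx": 0, "ty": 0, "tz": 0, "rx": 0, "ry": 0, "rz": -4}]}}

```text
clock: 17.62
eef_pos: [0.4616, -0.0989, 0.0432]
orientation: [-0.0, 0.998, -0.055, -0.0]
wrist_force: [-5.0, 2.9, 3.3]
gripper_width: 0.0068
grasp_force: 84.0
```

```bash
python3 st.py
```

```text
t 17.625 jig xyz -46.71 -6.92 31.25 tooly -96.35 F jig -4.5 3.6 3.3 M [0.815 0.949 0.005] w 0.006830746285301234 q7 -1.6193580372198977
```

```bash
python3 m4.py pics/p2.png; python3 m5.py pics/x.png
```

```text
17.625 [ 0.4616068  -0.09885465  0.04324889] tooly -96.35348842396644 q7 -1.6193580372198977 0.006830746285301234 84.010088481009 [-5.00116957  2.9481041   3.34328682] [0.81535917 0.94935156 0.00474933]
scene [524.2 -91.5 112.8  54.9   8.1] jig [16.3 -8.3]
scene wing [482.5 -97.1] 0.6709877455131732
side [533.3 -90.5  93.9  54.5   8.2] jig [25.4 -8.6]
side wing [457.9 -96.5] 7.390092056777888
wrist [532.1 -87.4  97.1  54.5   8. ] jig [24.7 -5.4]
wrist wing [468.9 -98.2] 173.6632693581284
```

View pics/p2.png

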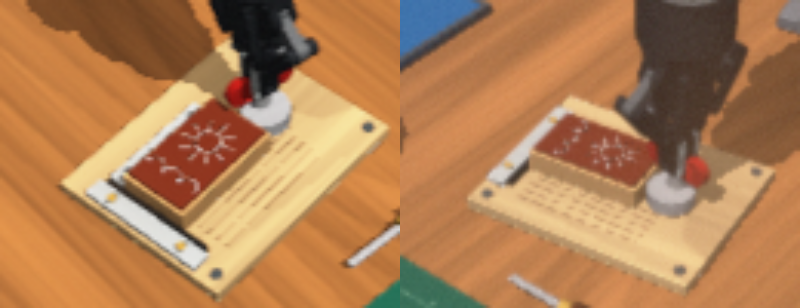

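The crops show the wing turned across to the block and the cam at the block's end. The block has slid a little toward the back lay and is still square (8.0–8.2°). I continue in small steps, watching the moment.

{"method": "send_rows", "body": {"increments": [{"tx": -0.02, "ty": 0.01, "tz": 0.01, "rx": 0, "ry": 0, "rz": -2}, {"tx": -0.02, "ty": 0.01, "tz": 0.01, "rx": 0, "ry": 0, "rz": -4}, {"tx": -0.02, "ty": 0.01, "tz": 0.01, "rx": 0, "ry": 0, "rz": -4}]}}

```text
clock: 18.25
eef_pos: [0.4615, -0.0988, 0.0432]
orientation: [-0.0, 0.996, -0.091, -0.0]
wrist_force: [-3.0, 3.7, -0.6]
gripper_width: 0.0067
grasp_force: 83.7
```

```bash
python3 st.py
```

```text
t 18.25 jig xyz -46.77 -6.87 31.25 tooly -100.44 F jig -2.4 4.1 -0.6 M [ 0.921  0.621 -0.003] w 0.006721648762088322 q7 -1.6792813130299031
```

{"method": "send_rows", "body": {"increments": [{"tx": 0, "ty": 0, "tz": 0, "rx": 0, "ry": 0, "rz": -2}, {"tx": 0, "ty": 0, "tz": 0, "rx": 0, "ry": 0, "rz": -3}, {"tx": 0, "ty": 0, "tz": 0, "rx": 0, "ry": 0, "rz": -3}]}}

```text
clock: 18.62
eef_pos: [0.4615, -0.0988, 0.0433]
orientation: [-0.0, 0.993, -0.117, -0.0]
wrist_force: [-3.6, 4.5, 1.0]
gripper_width: 0.0069
grasp_force: 83.8
```

```bash
python3 st.py
```

```text
t 18.625 jig xyz -46.78 -6.83 31.27 tooly -103.41 F jig -2.9 4.9 1.0 M [0.994 0.761 0.142] w 0.006931342798717638 q7 -1.722679201269354
```

{"method": "send_rows", "body": {"increments": [{"tx": 0, "ty": 0, "tz": 0, "rx": 0, "ry": 0, "rz": -1.5}, {"tx": 0, "ty": 0, "tz": 0, "rx": 0, "ry": 0, "rz": -3}, {"tx": 0, "ty": 0, "tz": 0, "rx": 0, "ry": 0, "rz": -3}, {"tx": 0, "ty": 0, "tz": 0, "rx": 0, "ry": 0, "rz": -3}]}}

```text
clock: 19.12
eef_pos: [0.4615, -0.0988, 0.0432]
orientation: [-0.0, 0.99, -0.143, -0.0]
wrist_force: [-4.1, 5.4, 1.0]
gripper_width: 0.0065
grasp_force: 83.8
```

```bash
python3 st.py
```

```text
t 19.125 jig xyz -46.83 -6.81 31.24 tooly -106.39 F jig -3.3 5.9 1.0 M [1.019 0.715 0.252] w 0.006525295946858543 q7 -1.7661392554294146
```

{"method": "send_rows", "body": {"increments": [{"tx": 0, "ty": 0, "tz": 0, "rx": 0, "ry": 0, "rz": -1}, {"tx": 0, "ty": 0, "tz": 0, "rx": 0, "ry": 0, "rz": -2}, {"tx": 0, "ty": 0, "tz": 0, "rx": 0, "ry": 0, "rz": -2}, {"tx": 0, "ty": 0, "tz": 0, "rx": 0, "ry": 0, "rz": -2}]}}

```text
clock: 19.62
eef_pos: [0.4614, -0.0987, 0.0432]
orientation: [-0.0, 0.987, -0.16, -0.0]
wrist_force: [-4.7, 5.9, 0.7]
gripper_width: 0.0066
grasp_force: 83.9
```

```bash
python3 st.py
```

```text
t 19.625 jig xyz -46.86 -6.76 31.24 tooly -108.37 F jig -3.9 6.5 0.7 M [1.    0.788 0.439] w 0.00657795054638881 q7 -1.7951121193956119
```

{"method": "send_rows", "body": {"increments": [{"tx": 0, "ty": 0, "tz": 0, "rx": 0, "ry": 0, "rz": -1}, {"tx": 0, "ty": 0, "tz": 0, "rx": 0, "ry": 0, "rz": -1}, {"tx": 0, "ty": 0, "tz": 0, "rx": 0, "ry": 0, "rz": -1}]}}

```text
clock: 20.0
eef_pos: [0.4614, -0.0987, 0.0433]
orientation: [-0.0, 0.986, -0.168, -0.0]
wrist_force: [-4.0, 4.5, 1.2]
gripper_width: 0.0067
grasp_force: 84.0
```

```bash
python3 st.py
```

```text
t 20.0 jig xyz -46.86 -6.74 31.26 tooly -109.36 F jig -3.3 5.1 1.2 M [1.099 0.86  0.441] w 0.006732680167534344 q7 -1.8095951276928905
```

The moment of 0.44 N m means roughly 13–15 N of press. I release and rise.

{"method": "send_rows", "body": {"increments": [{"tx": 0, "ty": 0, "tz": 0, "rx": 0, "ry": 0, "rz": 0}, {"tx": 0, "ty": 0, "tz": 0, "rx": 0, "ry": 0, "rz": 0}, {"tx": 0, "ty": 0, "tz": 0, "rx": 0, "ry": 0, "rz": 0}, {"tx": 0, "ty": 0, "tz": 0, "rx": 0, "ry": 0, "rz": 0}], "jaw": 3.2, "grip_force": 20}}

```text
clock: 20.5
eef_pos: [0.4617, -0.0992, 0.0433]
orientation: [-0.0, 0.986, -0.168, 0.0]
wrist_force: [-0.2, -0.1, 0.3]
gripper_width: 0.0319
grasp_force: 0.0
```

{"method": "send_rows", "body": {"increments": [{"tx": 0, "ty": 0, "tz": 2, "rx": 0, "ry": 0, "rz": 0}, {"tx": 0, "ty": 0, "tz": 5, "rx": 0, "ry": 0, "rz": 0}, {"tx": 0, "ty": 0, "tz": 10, "rx": 0, "ry": 0, "rz": 0}, {"tx": 1, "ty": 3, "tz": 15, "rx": 0, "ry": 0, "rz": 0}, {"tx": 3, "ty": 6, "tz": 18, "rx": 0, "ry": 0, "rz": 5}]}}

```text
clock: 21.12
eef_pos: [0.492, -0.0387, 0.226]
orientation: [-0.0, 0.992, -0.125, 0.001]
wrist_force: [1.2, -1.4, -1.0]
gripper_width: 0.0319
grasp_force: 0.0
```

{"method": "send_rows", "body": {"increments": [{"tx": 0, "ty": 3, "tz": 1, "rx": 0, "ry": 0, "rz": 10}, {"tx": 0, "ty": 5, "tz": 1, "rx": 0, "ry": 0, "rz": 20}, {"tx": 0, "ty": 5, "tz": 1, "rx": 0, "ry": 0, "rz": 20}, {"tx": 0, "ty": 5, "tz": 1, "rx": 0, "ry": 0, "rz": 20}]}}

```text
clock: 21.62
eef_pos: [0.4914, 0.0101, 0.2331]
orientation: [0.0, 0.999, 0.047, -0.0]
wrist_force: [0.3, -0.0, 0.6]
gripper_width: 0.032
grasp_force: 0.0
```

```bash
python3 m5.py pics/x2.png; python3 m4.py pics/p3.png
```

```text
scene [521.5 -92.2 121.6  56.4  10. ] jig [13.5 -8.7]
scene wing [466.5 -95.3] 173.5391667087216
side [513.1 -99.4 136.8  67.3   8.2] jig [  4.2 -14.6]
side wing [459.  -97.4] 164.2910109050928
wrist [530.4 -87.5 100.8  54.7   7.9] jig [23.  -5.2]
wrist wing [461.7 -95. ] 161.09011839414296
21.775 [0.49148521 0.01010016 0.23309276] tooly -84.54648341520398 q7 -1.637124981320516 0.03218818966367228 0.0 [-0.12518803 -1.22899927  0.47482933] [ 2.33235839e-03 -9.13041298e-05  5.55479616e-02]
```

View pics/p3.png

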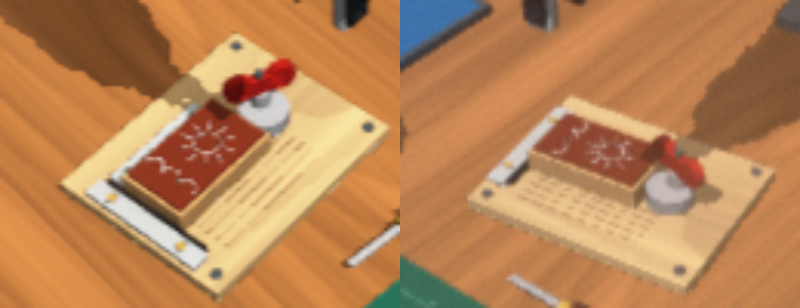

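The picture shows the block square against both lays with a clear face and the cam pressing its end. The wing holds at a ≈ 117° after release, and the robot is clear. I hand in.

```bash
python3 -c "
from station import env
print(env.hand_in())"
```

```text
the job is handed in; nothing more can be done
None
```

I handed the job in with the block square in the lay corner and the cam at an estimated 13–15 N (from the wrist moment); the robot was clear and nothing touched the face that I could see, but the hand-in returned no verdict.

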